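Build up the roller spindle and press it home

ROBOT

A 6-joint arm with a two-finger parallel gripper is mounted at the origin on a cart in front of the work surface, level with it; the furniture and walls round the work are solid. World frame = base frame: x ahead of the robot, y to its left, z up, the work surface at z = 0. Lengths are in m, angles in rad, forces in N, time in s.
With the tool pointing down it reaches from about 0.375 to 0.9 m from the base axis. Payload 3.1 kg.
Tool frame: the origin (TCP) lies at the centre of the arm's flange, where the gripper is bolted on; the fingertips stand robot.tip_extent ahead of it and the grasp point (between the pads) lies 164 mm ahead of it (robot.tip_extent is the distance from the TCP to the fingertips, in m); z points along the fingers, y is the line along which they close (so a half turn about z gives the same grasp; the last joint's range is limited). The gripper opens to 87 mm and grips with 3 to 60 N. Pads are 19 mm wide; open, the fingers measure 117 mm over their backs; the gripper's body (75 mm by 190 mm) begins 51 mm behind the grasp point.
Start: joints at [-1.359, 0.527, 1.433, -0, 1.181, -0.178], TCP at [0.238, -0.578, 0.405] pointing down, gripper open.
Joint ranges: [-3.08, 3.08], [-0.75, 2.2], [0.22, 2.44], [-1.43, 4.57], [0, 2.65], [-2.85, 2.85]. Speed limits (rad/s): [2.79, 2.79, 3.14, 3.14, 3.14, 3.14].

INTERFACE

Orientations are given as a unit quaternion [x, y, z, w].
In Python, from rig import get_obs, camera, hand_in, cut_out, robot gives the robot as it stands.
- The arm moves only by the tool step_arm, never from a script. Its argument "rows" is a list of rows, each a list of 6 numbers: the shift along the world's x, y, z in m, then the turn, a rotation vector about the world's x, y, z in degrees. A call has 1 to 12 rows; each row shifts and turns the commanded pose from where the row before left it; what a row does not reach is not made up. A row lasts 1/8 s, in which the tool goes at most 62.5 mm and 10.7 degrees, less where a joint would pass 70% of its speed; a pose out of reach is approached as far as the arm can. A call is refused whole if a number of a shift passes 0.0625 or a number of a turn 10.7, either way. A call with a gripper value outside its range is refused whole. "jaw" is the finger opening in m, from 0 to 0.087, set as the call begins (left out, the last holds). The fingers move at their own pace and stop on an object; "squeeze" is the grip in N (left out, the last holds). Time passes only in rows, so rows that do not move let the fingers close. It gives the time, the measured TCP pose, the force, the opening and the grip force at its end, in the units of the state.
- get_obs(): the state, without advancing time (a new reading comes with each control period).
- camera(name): name is "scene" or "side" or "wrist"; returns a dict with "pixels" (420x560x3 uint8, blue, green, red), "depth" (420x560 float32, m along the optical axis (not along the pixel's ray), 0 where there is no reading), "fov_y" (degrees; the focal length in pixels is half the picture's height over the tangent of half this angle, whatever the lens; pixels are square), "cx", "cy" (the principal point, pixels), "extrinsics" (4x4, takes a point from camera to world coordinates); the wrist camera has in their place "mount" (4x4, takes a point from camera to tool coordinates, whose origin is the TCP and whose axes are the flange's). Camera axes: x right, y up, looking along -z (the intrinsics and any distortion apply to the point x, -y, -z); pixel columns grow to the right and rows downward; lengths in m; the calibration is good to about 2 mm. A picture is of the moment at which its call begins: read the wrist's pose just before it.
- hand_in(): hands the job in; it is judged then, once.
Trained networks look in the newest picture that a camera, given by its name, has taken for a name from the list of things; names that differ only in an ending like _2 or _b are one class to them, and where a whole thing is asked for, a point or a joint stands for the part that bears it (a point fixed in the world has none). Each returns a list of dicts, best first, with "confidence" (0 to 1); they miss things now and then, are a little off and sometimes report something else, mostly with a low value. They report only what shows in the picture. A call takes as long as a camera call.
- cut_out(label, camera): "region" (420x560 bool, what is visible of it) and "extent" ([centre column, centre row, width, height] in pixels, round what is visible of it).
The state is a dict: "time": time; "q": joint angles; "joint_velocities": joint speeds; "joint_torque": joint torques, N m; "position": TCP position; "tool_rot": TCP orientation; "ft_force": force on the tool from outside, world axes, zero at the start; "moment": the same for the moment, N m; "grip_width": finger opening in m; "grip_force": force on a finger pad.
Only numpy, scipy, OpenCV 4.12 (cv2) and the standard library are available. Lean on these libraries where they do the work, as an engineer would, in place of code of your own. Each camera call takes 0.05 s, during which the arm holds its last target. There are 200 camera calls.

TASK

Thread the blue wheel onto the horizontal spindle of the grey bracket, then the brass spacer sleeve, then the red end cap, mouth first. Press on the cap so that the whole stack and the tight brass collar behind it slide back until everything sits firmly home on the shoulder with no gaps, seat it there with a push of 10 to 20 N, and let go. The spindle never sits quite where the bracket's marked point says, so feel your way on: never push a part with more than 20 N, and leave the other things on the bench alone.

Things in the scene. Friction and masses are not known exactly. Their poses are not given: they have to be found in the camera images.
- datum (a point): Marked point on the bracket: nominal middle of the spindle's shoulder, 100 mm above the bench. x points back into the bracket, z up; the level spindle runs from here along -x. Its true axis is parallel to x but lies up to 4 mm to either side (y) and up to 4 mm above or below (z) of this point: not measured, new every time, to be found by feel or sight. Distances along x are true.
- collar (a joint): Tight brass thrust collar (26 mm across, 8 mm thick) on the spindle: its distance in m from the shoulder, 0 = home. Starts 5 to 10 mm out. It drags: about 4 to 5 N along the spindle moves it, and it stays where it is left.
- rack: Fixed wooden rack, 75 x 260 mm, 8 mm thick, with three cradles 100 mm apart along its y axis (black blocks 20 mm wide, two steel rails 18 mm apart, tops 22 mm above the bench). Each holds one part on its side, bore along the rack's x; which part lies where changes. Origin: middle of its underside.
- wheel: Blue wheel with steel hub, 48 mm across, 22 mm long, 14 mm through bore, 160 g nominal. Origin at its centre, x along the bore. In the cradle its centre is 44 mm above the bench.
- spacer: Brass spacer sleeve, 32 mm across, 24 mm long, 14 mm through bore, 100 g nominal. Origin at its centre, x along the bore. In the cradle its centre is 36 mm above the bench.
- cap: Red end cap, 36 mm across, 40 mm long; 14 mm bore, 34 mm deep, open at its +x end only (it already faces the right way). 80 g nominal. Origin at its centre, x along the bore to the mouth. In the cradle its centre is 38 mm above the bench. Home, its mouth is 54 mm from the shoulder (8 collar + 22 wheel + 24 spacer); the spindle does not bottom in it.
- tape_measure: Yellow tape measure, 38x83x66 mm, bystander. Origin under its middle.
- torch: Black torch lying down, 33x121x34 mm, bystander. Origin under its middle.
- spark_plug_0: Spark plug lying down, 23x82x20 mm, bystander. Origin under its middle.
- bearing_0: Loose ball bearing lying flat, 52 mm across, 16 mm high, bystander (not part of this job). Origin under its middle.
- tape_1: Small roll of black tape lying flat, 51 mm across, 19 mm high, bystander. Origin under its middle.
- pliers: Blue-handled pliers, 61x172x13 mm, bystander. Origin under their middle.
- bracket: Fixed grey bracket; its upright, 84 mm wide, reaches 28 mm above the marked point. Spindle: steel, 12 mm thick, 84 mm from shoulder (a 34 mm flange) to tip, last 2 mm chamfered to 9.6 mm; held in a locked cross slide, it does not yield. Origin at bench level, 16 mm behind (+x) and 100 mm below the marked point; same axes.

How it is judged:
By the outcome, as a careful person would: the job done as asked, in the order asked, and still so for the second after the job is handed in, with the robot touching nothing.
It also fails if it takes over 72 s, if anything falls off the work surface, if the arm or the gripper's body presses on something with over 40 N, if the wrist force passes 120 N, or if a joint passes its speed limit or range.

## Working session

There is one attempt and no reset: what is moved stays moved. The work goes in short steps, Python scripts to look and compute and a tool call to move; the robot and the scene stay as the last step left them, time stands still between calls to the robot, and variables do not carry over. Pictures are saved under pics/ and viewed, at most 10 in all, crops included, and the job is handed in when it is done.

Besides the shell and the picture viewer there is one more tool, called after "Request:" as name([rows], argument=value, ...), one row to a line, values as JSON. step_arm: Moves the arm, as the interface text tells. Its arguments: {"type":"object","properties":{"rows":{"type":"array"},"jaw":{"type":"number"},"squeeze":{"type":"number"}},"required":["rows"]}

```bash
ls; mkdir -p pics
cat > h.py <<'E'
import numpy as np, cv2
from rig import get_obs, camera, hand_in, cut_out, robot
from scipy.spatial.transform import Rotation as R
def ext(c,obs=None):
    if 'extrinsics' in c: return np.array(c['extrinsics'])
    T=np.eye(4);T[:3,:3]=R.from_quat(obs['tool_rot']).as_matrix();T[:3,3]=obs['position'];return T@np.array(c['mount'])
def cloud(c,obs=None):
    d=c['depth'];h,w=d.shape;f=h/2/np.tan(np.radians(c['fov_y'])/2)
    v,u=np.mgrid[:h,:w];P=np.stack([(u-c['cx'])/f*d,-(v-c['cy'])/f*d,-d],-1)
    T=ext(c,obs);W=P@T[:3,:3].T+T[:3,3];W[d<=0]=np.nan;return W
E
cat > a.py <<'E'
from h import *
o=get_obs();print(o['time'],o['position'],o['tool_rot'],o['ft_force'],robot.tip_extent if hasattr(robot,'tip_extent') else robot)
for n in ('scene','side'):
    c=camera(n);cv2.imwrite(f'pics/{n}0.png',c['pixels']);W=cloud(c);np.save(n+'.npy',W)
    print(n,{k:c[k] for k in c if k not in('pixels','depth')})
    for l in ['wheel','spacer','cap','rack','collar','bracket','tape_measure','torch','spark_plug_0','bearing_0','tape_1','pliers']:
        for r in cut_out(l,n)[:2]:
            m=r['region'];p=W[m];p=p[~np.isnan(p[:,0])]
            print(l,round(r['confidence'],2),np.round(r['extent']),np.round(np.percentile(p,[3,50,97],axis=0),3).tolist() if len(p) else None)
E
python3 a.py
```

```text
pics
0.0 [ 0.23745898 -0.57776862  0.40377719] [ 9.81068905e-01  1.93655934e-01 -1.19558060e-05 -1.08752795e-03] [0.65991193 0.6709247  0.89084136] 0.1822
scene {'fov_y': 54.05968035447295, 'cx': 279.39010842410795, 'cy': 205.82610368981975, 'extrinsics': array([[ 0.90023533,  0.25327247, -0.35416016,  0.02587466],
       [-0.43519503,  0.49823394, -0.74991214, -1.05744753],
       [-0.01347749,  0.82922614,  0.55875071,  0.92004971],
       [ 0.        ,  0.        ,  0.        ,  1.        ]])}
spacer 0.58 [311. 267.   9.  11.] [[0.505, -0.247, 0.029], [0.514, -0.236, 0.048], [0.529, -0.222, 0.055]]
cap 0.39 [310. 268.  10.   8.] [[0.505, -0.248, 0.028], [0.512, -0.237, 0.047], [0.526, -0.223, 0.055]]
rack 0.96 [309. 272.  29.  28.] [[0.477, -0.263, 0.002], [0.505, -0.232, 0.011], [0.55, -0.157, 0.027]]
torch 0.55 [327. 310.  31.  14.] [[0.449, -0.405, 0.007], [0.497, -0.389, 0.027], [0.53, -0.371, 0.036]]
side {'fov_y': 55.482750349333934, 'cx': 280.614233995084, 'cy': 207.3492016561034, 'extrinsics': array([[ 0.99989665,  0.01417513,  0.00239995,  0.53320137],
       [-0.00605552
[... 945 characters left out ...]
.112, 0.006], [0.622, 0.141, 0.045], [0.692, 0.207, 0.128]]
torch 0.71 [254. 367.  64.  24.] [[0.422, -0.406, 0.009], [0.482, -0.385, 0.025], [0.533, -0.362, 0.033]]
spark_plug_0 0.44 [254. 368.  62.  19.] [[0.422, -0.406, 0.01], [0.484, -0.384, 0.025], [0.533, -0.362, 0.033]]
spark_plug_0 0.4 [261. 177.  24.  10.] [[0.435, 0.347, -0.001], [0.46, 0.361, 0.012], [0.491, 0.396, 0.021]]
bearing_0 0.68 [307. 236.  15.  17.] [[0.577, 0.01, 0.003], [0.599, 0.028, 0.014], [0.621, 0.057, 0.018]]
tape_1 0.56 [315. 263.  19.  13.] [[0.597, -0.104, 0.001], [0.615, -0.085, 0.014], [0.631, -0.058, 0.02]]
pliers 0.8 [257. 162.  31.  20.] [[0.391, 0.409, -0.0], [0.464, 0.456, 0.011], [0.497, 0.541, 0.015]]
```

```bash
python3 -c "
import cv2
a=cv2.imread('pics/side0.png')[130:390,180:400];cv2.imwrite('pics/sidec.png',cv2.resize(a,None,fx=2.3,fy=2.3,interpolation=2))
a=cv2.imread('pics/scene0.png');cv2.imwrite('pics/s1.png',a)"
```

```text
(no output)
```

View pics/sidec.png

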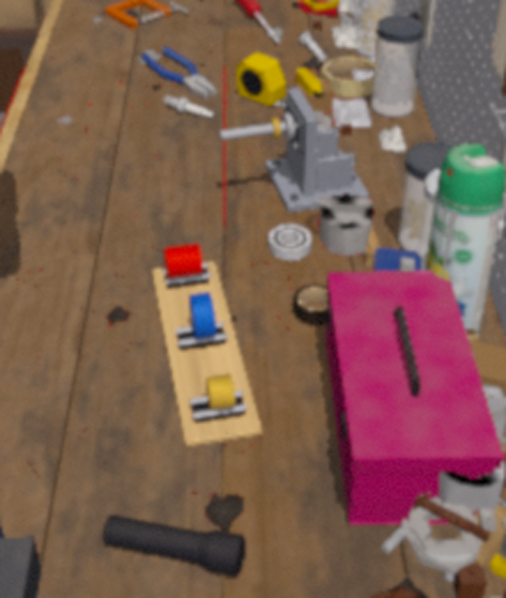

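View pics/s1.png

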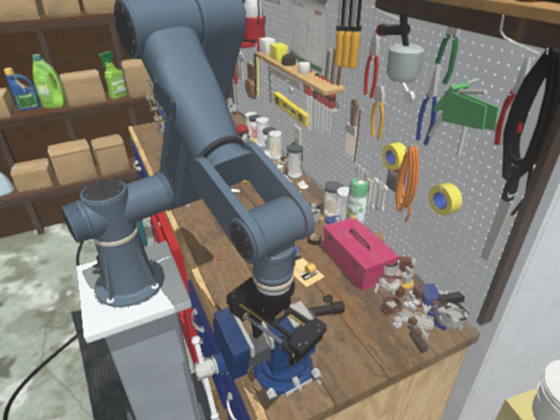

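The crop shows the rack with red cap at crop (183,260), blue wheel (203,315) and spacer (220,392). The spindle runs from (222,134) to the flange at about (285,125), with the brass collar near (277,127). In the scene view the arm hides most of the rack. Next I'll move over the work for wrist views.

Request:
step_arm([
  [0.021,0.053,0.002,0,0,-1],
  [0.021,0.053,0.002,0,0,-1],
  [0.021,0.053,0.002,0,0,-1],
  [0.021,0.053,0.002,0,0,-1],
  [0.021,0.053,0.002,0,0,-1],
  [0.021,0.053,0.002,0,0,-1],
  [0.021,0.053,0.002,0,0,-1],
  [0.021,0.053,0.002,0,0,-1],
  [0.021,0.053,0.002,0,0,-1],
  [0,0,0,0,0,0],
], jaw=0.087)

```text
time: 2.55
position: [0.427, -0.0976, 0.4231]
tool_rot: [0.993, 0.12, 0.0, -0.0]
ft_force: [0.2, -0.4, 0.3]
grip_width: 0.0872
grip_force: 0.0
```

```bash
cat > w.py <<'E'
from h import *
import sys
n=sys.argv[1]
o=get_obs();print(o['time'],o['position'],o['tool_rot'],o['ft_force'])
c=camera('wrist');cv2.imwrite(f'pics/w{n}.png',c['pixels']);W=cloud(c,o);np.save(f'w{n}.npy',W)
print(c['fov_y'],c['cx'],c['cy'],np.round(c['mount'],4).tolist())
for l in ['wheel','spacer','cap','rack','collar','bracket']:
    for r in cut_out(l,'wrist')[:2]:
        m=r['region'];np.save(f'm_{l}.npy',m);p=W[m];p=p[~np.isnan(p[:,0])]
        print(l,round(r['confidence'],2),np.round(r['extent']),np.round(np.percentile(p,[3,50,97],axis=0),3).tolist() if len(p) else None)
E
python3 w.py 1
```

```text
2.55 [ 0.42701611 -0.09762757  0.42306668] [ 9.92826056e-01  1.19567064e-01  3.03265908e-04 -2.17175707e-04] [ 0.21422003 -0.36555787  0.28288373]
62.24407712677131 277.43953092843645 209.532037137204 [[0.0013, 0.9556, 0.2945, 0.0817], [1.0, -0.0013, -0.0002, -0.0005], [0.0001, 0.2945, -0.9556, 0.0199], [0.0, 0.0, 0.0, 1.0]]
wheel 0.96 [333. 127.  51.  26.] [[0.486, -0.152, 0.05], [0.498, -0.13, 0.066], [0.51, -0.11, 0.069]]
spacer 0.56 [427. 129.  36.  24.] [[0.505, -0.243, 0.021], [0.517, -0.225, 0.049], [0.529, -0.214, 0.053]]
cap 0.98 [232. 125.  32.  42.] [[0.456, -0.053, 0.042], [0.475, -0.037, 0.054], [0.493, -0.019, 0.057]]
rack 0.79 [328. 124. 236.  77.] [[0.45, -0.249, 0.006], [0.5, -0.135, 0.008], [0.545, -0.012, 0.021]]
bracket 0.7 [15. 10. 23. 21.] [[0.517, 0.132, 0.098], [0.524, 0.135, 0.104], [0.531, 0.142, 0.106]]
```

Request:
step_arm([
  [0.03,0.045,-0.01,0,0,0],
  [0.03,0.045,-0.01,0,0,0],
  [0.03,0.045,-0.01,0,0,0],
  [0.03,0.045,-0.01,0,0,0],
  [0.03,0.045,-0.01,0,0,0],
  [0,0,0,0,0,0],
])

```text
time: 3.65
position: [0.5781, 0.1254, 0.3715]
tool_rot: [0.993, 0.117, 0.0, -0.0]
ft_force: [0.5, 0.2, -0.3]
grip_width: 0.087
grip_force: 0.0
```

```bash
python3 w.py 2
```

```text
3.65 [0.57811774 0.12542096 0.37148688] [ 9.93110022e-01  1.17185328e-01  5.60974186e-05 -2.81434285e-04] [ 0.4761538   0.2088399  -0.29349157]
62.24407712677131 277.43953092843645 209.532037137204 [[0.0013, 0.9556, 0.2945, 0.0817], [1.0, -0.0013, -0.0002, -0.0005], [0.0001, 0.2945, -0.9556, 0.0199], [0.0, 0.0, 0.0, 1.0]]
cap 0.6 [239. 166. 140. 234.] [[0.547, 0.123, 0.011], [0.636, 0.163, 0.059], [0.696, 0.223, 0.129]]
rack 0.63 [425. 286.  45.  25.] [[0.498, -0.082, 0.003], [0.512, -0.064, 0.008], [0.523, -0.035, 0.009]]
collar 0.9 [244. 198.  33.  15.] [[0.582, 0.142, 0.097], [0.588, 0.153, 0.109], [0.592, 0.165, 0.112]]
bracket 0.65 [241. 164. 142. 231.] [[0.548, 0.122, 0.011], [0.636, 0.163, 0.059], [0.696, 0.222, 0.129]]
```

View pics/w2.png

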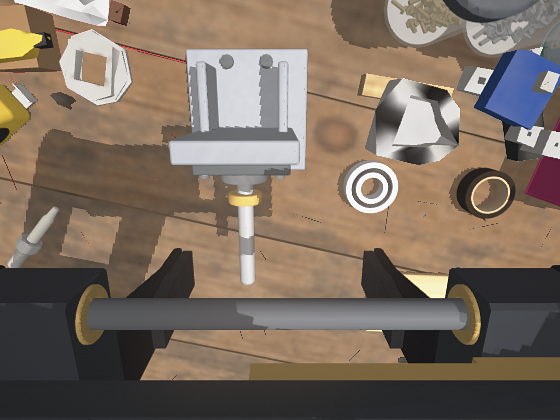

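The wrist view shows the bracket upright at (235,150), the collar at (244,199) and the spindle running down to its tip at (248,282). The bracket's yaw is close to the tool's. I'll fit the axis next.

```bash
cat > fit.py <<'E'
from h import *
from scipy.optimize import least_squares
W=np.load('w2.npy')
S=W[209:284,232:264];P=S.reshape(-1,3);P=P[(P[:,2]>.085)]
# upright front edge: top face z>.12
U=W[135:175,165:305].reshape(-1,3);U=U[U[:,2]>.118]
print('upright top z',np.median(U[:,2]),len(U)); r=cv2.minAreaRect((U[:,:2]*1000).astype(np.float32));print('upright rect',r)
def res(p):
    a,y0,b,z0,=p; t=P[:,0]-.55
    d=np.c_[np.ones(1)*1,a,b][0];d/=np.linalg.norm(d)
    q=P-np.array([.55,y0,z0]);q=q-np.outer(q@d,d);return np.linalg.norm(q,axis=1)-.006
s=least_squares(res,[.22,.145,0,.1],loss='soft_l1',f_scale=.0005);print('axis slope',s.x,'yaw',np.degrees(np.arctan(s.x[0])),'rms',np.std(s.fun),len(P))
d=np.array([1,s.x[0]])/np.hypot(1,s.x[0]);u=P[:,:2]@d;print('tip u',u.min(),np.sort(u)[:5],u.max())
i=np.argmin(u);print('tip xyz approx',[P[i]])
c=W[np.load('m_collar.npy')];c=c[c[:,2]>.1];print('collar u',np.percentile(c[:,:2]@d,[3,97]))
F=W[168:190,215:275].reshape(-1,3);print('flange',[ (np.round(x,3)) for x in np.nanpercentile(np.c_[F[:,:2]@d,F[:,2]],[5,50,95],axis=0)])
# rack
V=np.load('w1.npy')
for n,rad,zc in (('cap',.018,.038),('wheel',.024,.044),('spacer',.016,.036)):
    pass
K=V.reshape(-1,3);K=K[(K[:,2]>.004)&(K[:,2]<.013)&(K[:,0]>.42)&(K[:,0]<.57)&(K[:,1]<.03)&(K[:,1]>-.29)]
print('rack',cv2.minAreaRect((K[:,:2]*1000).astype(np.float32)),np.median(K[:,2]))
E
python3 fit.py; sed -i 's/\[:2\]:/[:1]:/; s/m_{l}/m{n}_{l}/' w.py
```

```text
upright top z 0.12760129561282604 4391
upright rect ((617.5352172851562, 164.36643981933594), (23.852354049682617, 84.00102996826172), 13.652155876159668)
axis slope [0.23974249 0.14453359 0.00175894 0.09911898] yaw 13.481782049587215 rms 0.0005450190792842579 1132
tip u 0.534817757770493 [0.53481776 0.53489679 0.53492629 0.53507528 0.53511768] 0.5976789571819078
tip xyz approx [array([0.517999  , 0.13336706, 0.10261444])]
collar u [0.60244087 0.6097577 ]
flange [array([ 0.588, -0.001]), array([0.621, 0.113]), array([0.631, 0.123])]
rack ((496.1416320800781, -133.10008239746094), (75.11862182617188, 259.86956787109375), 10.879690170288086) 0.008045420356519672
```

Run:
```python
from h import *
V=np.load('side.npy');o=None
# parts using wrist view w1 by box
V=np.load('w1.npy')
for n,(x,y,w,h),zt in (('cap',(232,125,32,42),.056),('wheel',(333,127,51,26),.068),('spacer',(427,129,36,24),.052)):
    p=V[y-h//2-2:y+h//2+3,x-w//2-2:x+w//2+3].reshape(-1,3)
    p=p[p[:,2]>zt-.008]
    r=cv2.minAreaRect((p[:,:2]*1000).astype(np.float32));print(n,[np.round(a,1) for a in r],'ztop',np.round(np.percentile(p[:,2],95),4),len(p))
```

```text
cap [array([474.1, -36. ]), array([40. , 30.1]), np.float64(10.9)] ztop 0.057 1255
wheel [array([ 497.9, -132.4]), array([22. , 38.6]), np.float64(11.1)] ztop 0.0694 913
spacer [array([ 517.3, -229.7]), array([23.9, 28. ]), np.float64(11.0)] ztop 0.0523 653
```

Request:
step_arm([
  [-0.016,-0.0515,-0.016,0,0,-0.5],
  [-0.016,-0.0515,-0.016,0,0,-0.5],
  [-0.016,-0.0515,-0.016,0,0,-0.5],
  [-0.016,-0.0515,-0.016,0,0,-0.5],
  [-0.016,-0.0515,-0.016,0,0,-0.5],
  [0,0,0,0,0,0],
])

```text
time: 4.75
position: [0.4952, -0.1374, 0.2923]
tool_rot: [0.996, 0.091, -0.001, -0.0]
ft_force: [-0.6, -0.0, 0.3]
grip_width: 0.0871
grip_force: 0.0
```

```bash
python3 -c "
from h import *
o=get_obs();print(o['position'],R.from_quat(o['tool_rot']).as_matrix().round(4).tolist())
c=camera('wrist');cv2.imwrite('pics/w3.png',c['pixels']);W=cloud(c,o);np.save('w3.npy',W)
for r in cut_out('wheel','wrist')[:1]:
  p=W[r['region']];p=p[p[:,2]>.05];print(r['extent'],cv2.minAreaRect((p[:,:2]*1000).astype(np.float32)),np.percentile(p[:,2],[5,50,95]))
"
```

```text
[ 0.49519451 -0.13741944  0.29225493] [[0.9835, 0.1808, -0.0012], [0.1808, -0.9835, 0.0001], [-0.0011, -0.0003, -1.0]]
[275.0, 222.6, 70.7, 52.3] ((498.1414794921875, -132.55364990234375), (22.536832809448242, 45.855621337890625), 11.585679054260254) [0.05317006 0.06523293 0.0690013 ]
```

Request:
step_arm([
  [0.001,0.002,-0.022,0,0,0.4],
  [0.001,0.003,-0.022,0,0,0],
  [0,0,-0.02,0,0,0],
  [0,0,-0.01,0,0,0],
  [0,0,0,0,0,0],
])

```text
time: 5.48
position: [0.4987, -0.1277, 0.2187]
tool_rot: [0.995, 0.099, -0.0, -0.0]
ft_force: [-0.4, -0.3, 0.1]
grip_width: 0.0871
grip_force: 0.0
```

Request:
step_arm([
  [-0.001,-0.005,-0.005,0,0,-0.4],
  [0,0,-0.006,0,0,0],
  [0,0,0,0,0,0],
  [0,0,0,0,0,0],
])

```text
time: 5.98
position: [0.4975, -0.1337, 0.2078]
tool_rot: [0.996, 0.094, 0.0, -0.0]
ft_force: [0.0, -0.3, -0.1]
grip_width: 0.0871
grip_force: 0.0
```

```bash
python3 -c "
from h import *
o=get_obs();print(o['position'],R.from_quat(o['tool_rot']).as_matrix().round(4).tolist(),o['ft_force'])"
```

```text
[ 0.49748903 -0.13366656  0.20780793] [[0.9822, 0.1877, 0.0], [0.1877, -0.9822, 0.0], [0.0, -0.0, -1.0]] [ 0.00054911 -0.25189759 -0.06164994]
```

Request:
step_arm([
  [0,0.001,0,0,0,0],
  [0,0,0,0,0,0],
  [0,0,0,0,0,0],
  [0,0,0,0,0,0],
  [0,0,0,0,0,0],
  [0,0,0,0,0,0],
], jaw=0.0, squeeze=25)

```text
time: 6.72
position: [0.4977, -0.1329, 0.2079]
tool_rot: [0.996, 0.094, 0.0, 0.0]
ft_force: [-0.3, -2.2, 1.5]
grip_width: 0.048
grip_force: 25.0
```

Request:
step_arm([
  [0,0,0.02,0,0,0],
  [0,0,0.035,0,0,0],
  [-0.001,0.044,0,0,0,0.5],
  [-0.001,0.044,0,0,0,0.5],
  [-0.001,0.044,0,0,0,0.5],
  [-0.001,0.044,0,0,0,0.5],
  [-0.001,0.044,0,0,0,0.5],
  [-0.001,0.044,0,0,0,0.2],
  [0,0,0,0,0,0],
  [0,0,0,0,0,0],
  [0,0,0,0,0,0],
])

```text
time: 8.1
position: [0.4916, 0.1304, 0.2626]
tool_rot: [0.993, 0.117, -0.0, 0.0]
ft_force: [0.1, -0.3, -2.5]
grip_width: 0.0481
grip_force: 25.0
```

```bash
cat > p.py <<'E'
from h import *
o=get_obs();T=R.from_quat(o['tool_rot']).as_matrix();p=o['position']
d=np.array([.9724,.2333]);q=p[:2]-[.55,.1445]
M=lambda v:np.round(1000*np.asarray(v),2)
print('t',o['time'],'pos',M(p),'yaw',np.degrees(np.arctan2(T[1,0],T[0,0])).round(2),'u',M(q@d+.5685),'lat(left+)',M(-q[0]*d[1]+q[1]*d[0]),'f along',round(o['ft_force'][:2]@d,2),'lat',round(-o['ft_force'][0]*d[1]+o['ft_force'][1]*d[0],2),'z',round(o['ft_force'][2],2),'m',np.round(o['moment'],2),'grip',o['grip_width'],'tz',T[:,2].round(4))
E
python3 p.py
python3 - <<'E'
from h import *
o=get_obs();c=camera('wrist');cv2.imwrite('pics/w4.png',c['pixels']);np.save('w4.npy',cloud(c,o))
E
```

```text
t 8.1 pos [491.58 130.43 262.59] yaw 13.44 u 508.41 lat(left+) -0.05 f along 0.06 lat -0.35 z -2.49 m [ 0.    0.03 -0.02] grip 0.04807449329524976 tz [-5.e-04 -1.e-04 -1.e+00]
```

View pics/w4.png

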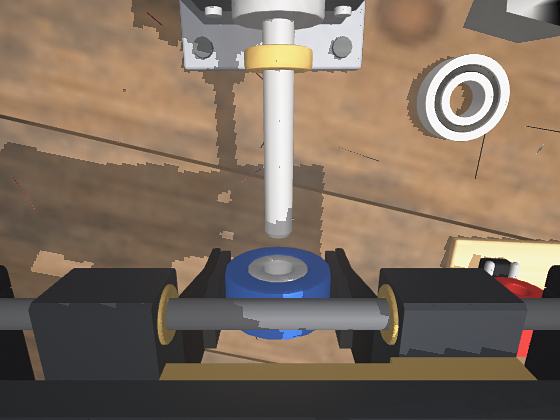

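The wheel is at (278,280), held in line with the spindle, whose tip is at (278,235). I'll compare the two axes within this one picture.

```bash
cat > rel.py <<'E'
from h import *
from scipy.optimize import least_squares
import sys
W=np.load(sys.argv[1]);rows=list(map(int,sys.argv[2].split(',')));half=float(sys.argv[3])
d=np.array([.9724,.2333]);n=np.array([-.2333,.9724])
def fr(P):
    q=P[:,:2]-[.55,.1445];return np.c_[q@d+.5685,q@n,P[:,2]]
def fit(P,r,name):
    def res(p):
        u=P[:,0]-.54;return np.hypot(P[:,1]-p[0]-p[2]*u,P[:,2]-p[1]-p[3]*u)-r
    s=least_squares(res,[0,.0993,0,0],loss='soft_l1',f_scale=.0004);print(name,np.round(s.x*1000,2),'rms mm',np.round(1000*np.std(s.fun),2),len(P),'u',np.round(1000*np.percentile(P[:,0],[1,99]),1))
P=fr(W[rows[0]:rows[1],245:312].reshape(-1,3));P=P[(P[:,2]>.09)&(P[:,2]<.115)&(abs(P[:,1])<.012)];fit(P,.006,'spindle lat,z at u540, slopes')
if half:
    P=fr(W[rows[2]:rows[3],220:335].reshape(-1,3));P=P[(P[:,2]>.085)&(P[:,2]<.1+half+.004)];
    print('part u',np.percentile(P[:,0],[2,98]));
    def res(p): return np.hypot(P[:,1]-p[0],P[:,2]-p[1])-half
    P=P[np.hypot(P[:,1],P[:,2]-.0993)>half-.0025]
    s=least_squares(res,[0,.0993],loss='soft_l1',f_scale=.0004);print('part lat,z',np.round(s.x*1000,2),len(P))
E
python3 rel.py w4.npy 78,230,250,297 .024
```

```text
spindle lat,z at u540, slopes [ 0.13 99.2   1.77  0.87] rms mm 0.51 4426 u [539.2 598.3]
part u [0.51055847 0.51979177]
part lat,z [ 0.38 98.72] 1937
```

Request:
step_arm([
  [0.004,0.001,0.0004,0,0,0],
  [0.004,0.0007,0,0,0,0],
  [0.003,0.0007,0,0,0,0],
  [0.003,0.0007,0,0,0,0],
  [0.003,0.0007,0,0,0,0],
  [0.003,0.0007,0,0,0,0],
  [0.003,0.0007,0,0,0,0],
  [0.003,0.0007,0,0,0,0],
  [0,0,0,0,0,0],
])

```text
time: 9.28
position: [0.5178, 0.1373, 0.263]
tool_rot: [0.993, 0.118, 0.0, 0.0]
ft_force: [0.5, -1.7, -4.3]
grip_width: 0.0482
grip_force: 25.0
```

```bash
python3 p.py
```

```text
t 9.275 pos [517.78 137.28 262.96] yaw 13.54 u 535.48 lat(left+) 0.5 f along 0.05 lat -1.75 z -4.3 m [-0.32  0.03 -0.03] grip 0.04815265203612265 tz [ 2.e-04 -1.e-04 -1.e+00]
```

Request:
step_arm([
  [0.0001,-0.0006,-0.0005,0,0,0],
  [0.0058,0.0014,0,0,0,0],
  [0.0058,0.0014,0,0,0,0],
  [0.0058,0.0014,0,0,0,0],
  [0.0058,0.0014,0,0,0,0],
  [0.0058,0.0014,0,0,0,0],
  [0,0,0,0,0,0],
])

```text
time: 10.15
position: [0.5472, 0.1438, 0.2626]
tool_rot: [0.993, 0.118, 0.0, 0.0]
ft_force: [1.0, 0.7, -1.9]
grip_width: 0.048
grip_force: 25.0
```

```bash
python3 p.py
```

```text
t 10.15 pos [547.2  143.8  262.64] yaw 13.54 u 565.61 lat(left+) -0.02 f along 1.11 lat 0.42 z -1.9 m [0.04 0.02 0.05] grip 0.047985901958381934 tz [ 8.e-04  1.e-04 -1.e+00]
```

Request:
step_arm([
  [0.0058,0.0014,0,0,0,0],
  [0.0058,0.0014,0,0,0,0],
  [0.0058,0.0014,0,0,0,0],
  [0.0039,0.001,0,0,0,0],
  [0,0,0,0,0,0],
  [0,0,0,0,0,0],
])

```text
time: 10.9
position: [0.5677, 0.1489, 0.2625]
tool_rot: [0.993, 0.118, -0.0, -0.0]
ft_force: [-0.4, 0.2, -0.7]
grip_width: 0.0477
grip_force: 25.0
```

```bash
python3 p.py
```

```text
t 10.9 pos [567.7  148.92 262.54] yaw 13.54 u 586.75 lat(left+) 0.16 f along -0.33 lat 0.24 z -0.67 m [0.   0.04 0.03] grip 0.04771493053619812 tz [-7.e-04 -0.e+00 -1.e+00]
```

Request:
step_arm([
  [0,0,0,0,0,0],
  [0,0,0,0,0,0],
  [0,0,0,0,0,0],
  [0,0,0,0,0,0],
  [0,0,0.02,0,0,0],
  [0,0,0.05,0,0,0],
], jaw=0.087)

```text
time: 11.65
position: [0.5671, 0.1488, 0.331]
tool_rot: [0.993, 0.118, -0.003, -0.0]
ft_force: [1.2, 0.4, -0.3]
grip_width: 0.0867
grip_force: 0.0
```

Request:
step_arm([
  [-0.0063,-0.0474,0,0,0,-0.3],
  [-0.0063,-0.0474,0,0,0,-0.3],
  [-0.0063,-0.0474,-0.01,0,0,-0.3],
  [-0.0063,-0.0474,-0.01,0,0,-0.3],
  [-0.0063,-0.0474,-0.01,0,0,-0.3],
  [-0.0063,-0.0474,-0.01,0,0,-0.3],
  [-0.0063,-0.0474,0,0,0,-0.4],
  [-0.0063,-0.0474,0,0,0,-0.4],
  [0,0,0,0,0,0],
  [0,0,0,0,0,0],
  [0,0,0,0,0,0],
])

```text
time: 13.02
position: [0.5175, -0.2288, 0.2926]
tool_rot: [0.995, 0.096, -0.0, -0.0]
ft_force: [0.2, 0.8, -0.1]
grip_width: 0.0872
grip_force: 0.0
```

```bash
cat > part.py <<'E'
from h import *
import sys
exec(open('p.py').read())
l,zt=sys.argv[1],float(sys.argv[2])
c=camera('wrist');cv2.imwrite(f'pics/{l}.png',c['pixels']);W=cloud(c,o)
for r in cut_out(l,'wrist')[:1]:
  k=W[r['region']];k=k[k[:,2]>zt];print(r['confidence'],r['extent'],cv2.minAreaRect((k[:,:2]*1000).astype(np.float32)),np.percentile(k[:,2],[5,50,95]))
E
python3 part.py spacer .04
```

```text
t 13.025 pos [ 517.49 -228.81  292.6 ] yaw 11.03 u 449.8 lat(left+) -355.42 f along 0.4 lat 0.77 z -0.09 m [ 0.05  0.02 -0.01] grip 0.08719638757977609 tz [-8.e-04  8.e-04 -1.e+00]
0.64 [282.9, 224.1, 45.4, 38.4] ((517.3760375976562, -231.01307678222656), (24.49302101135254, 30.460220336914062), 10.566020011901855) [0.04165869 0.04955138 0.05203114]
```

Request:
step_arm([
  [0,-0.0019,-0.025,0,0,-0.1],
  [0,0,-0.025,0,0,0],
  [0,0,-0.025,0,0,0],
  [0,0,-0.012,0,0,0],
  [0,0,-0.0056,0,0,0],
  [0,0,0,0,0,0],
  [0,0,0,0,0,0],
])

```text
time: 14.0
position: [0.5178, -0.2323, 0.2008]
tool_rot: [0.996, 0.094, 0.001, 0.001]
ft_force: [-0.3, 0.3, 0.9]
grip_width: 0.0872
grip_force: 0.0
```

Request:
step_arm([
  [0,0,0,0,0,0],
  [0,0,0,0,0,0],
  [0,0,0,0,0,0],
  [0,0,0,0,0,0],
  [0,0,0,0,0,0],
  [0,0,0,0,0,0],
  [0,0,0,0,0,0],
], jaw=0.0)

```text
time: 14.88
position: [0.5173, -0.2317, 0.2]
tool_rot: [0.996, 0.094, -0.0, -0.001]
ft_force: [-0.1, 3.1, 1.6]
grip_width: 0.0303
grip_force: 25.0
```

```bash
python3 p.py
```

```text
t 14.875 pos [ 517.27 -231.65  200.02] yaw 10.81 u 448.92 lat(left+) -358.14 f along 0.64 lat 3.0 z 1.65 m [ 0.37 -0.03 -0.05] grip 0.030345305250125146 tz [-0.001   0.0015 -1.    ]
```

```bash
python3 part.py spacer .04
```

```text
t 14.875 pos [ 517.27 -231.65  200.02] yaw 10.81 u 448.92 lat(left+) -358.14 f along 0.64 lat 3.0 z 1.65 m [ 0.37 -0.03 -0.05] grip 0.030345305250125146 tz [-0.001   0.0015 -1.    ]
0.76 [277.1, 273.9, 70.4, 46.4] ((522.1455688476562, -229.97720336914062), (14.67644214630127, 30.390697479248047), 11.415398597717285) [0.04117236 0.04815674 0.05178739]
```

View pics/spacer.png

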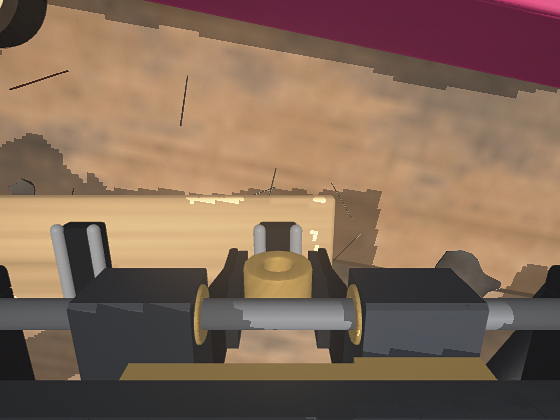

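The picture shows the spacer at (278,275), held squarely between the pads just above its cradle, so I'll lift it and carry it over.

Request:
step_arm([
  [0,0,0.023,0,0,0],
  [0,0,0.04,0,0,0],
  [-0.0032,0.0452,0,0,0,0.4],
  [-0.0032,0.0452,0,0,0,0.4],
  [-0.0032,0.0452,0,0,0,0.4],
  [-0.0032,0.0452,0,0,0,0.3],
  [-0.0032,0.0452,0,0,0,0.3],
  [-0.0032,0.0452,0,0,0,0.3],
  [-0.0032,0.0452,0,0,0,0.3],
  [-0.0032,0.0452,0,0,0,0.3],
  [0,0,0,0,0,0],
  [0,0,0,0,0,0],
])

```text
time: 16.48
position: [0.4921, 0.1292, 0.263]
tool_rot: [0.993, 0.118, 0.0, 0.0]
ft_force: [0.5, 0.9, -2.0]
grip_width: 0.0303
grip_force: 25.0
```

Request:
step_arm([
  [0,0,0,0,0,0],
])

```text
time: 16.6
position: [0.4923, 0.1283, 0.263]
tool_rot: [0.993, 0.117, 0.0, 0.0]
ft_force: [0.0, -0.1, -0.8]
grip_width: 0.0303
grip_force: 25.0
```

```bash
cat > look.py <<'E'
exec(open('p.py').read())
import sys
c=camera('wrist');cv2.imwrite(f'pics/{sys.argv[1]}.png',c['pixels']);np.save(sys.argv[1]+'.npy',cloud(c,o))
E
python3 look.py w5; python3 rel.py w5.npy 150,230,250,297 .016
```

```text
t 16.6 pos [492.27 128.3  262.98] yaw 13.44 u 508.58 lat(left+) -2.29 f along 0.03 lat -0.08 z -0.85 m [-0.02 -0.01  0.02] grip 0.030312318880862284 tz [ 2.e-04 -3.e-04 -1.e+00]
spindle lat,z at u540, slopes [ 8.00e-02  9.92e+01  1.31e+00 -1.79e+00] rms mm 0.48 2237 u [538.8 572. ]
part u [0.50999919 0.52081066]
part lat,z [-1.59 98.82] 3278
```

View pics/w5.png

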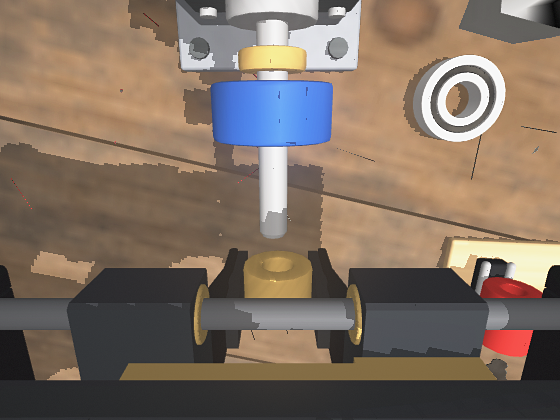

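Picture: the wheel sits on the spindle at (272,113), near the collar. The spacer at (278,277) is about 2 mm right of the axis, so I'll shift it left before going on.

Request:
step_arm([
  [-0.0005,0.002,-0.0002,0,0,0],
  [0.004,0.001,0,0,0,0],
  [0.004,0.001,0,0,0,0],
  [0.003,0.0007,0,0,0,0],
  [0.003,0.0007,0,0,0,0],
  [0.003,0.0007,0,0,0,0],
  [0.003,0.0007,0,0,0,0],
  [0.003,0.0007,0,0,0,0],
  [0.003,0.0007,0,0,0,0],
  [0,0,0,0,0,0],
])

```text
time: 17.9
position: [0.5179, 0.1376, 0.2629]
tool_rot: [0.993, 0.118, 0.001, 0.0]
ft_force: [0.0, -1.4, -1.2]
grip_width: 0.0304
grip_force: 25.0
```

```bash
python3 p.py
```

```text
t 17.9 pos [517.91 137.6  262.89] yaw 13.53 u 535.69 lat(left+) 0.78 f along -0.3 lat -1.36 z -1.22 m [-0.31 -0.08 -0.06] grip 0.030444492057544275 tz [ 0.0012  0.     -1.    ]
```

Request:
step_arm([
  [0.0002,-0.0008,-0.0002,0,0,0],
  [0.005,0.0012,0,0,0,0],
  [0.005,0.0012,0,0,0,0],
  [0.005,0.0012,0,0,0,0],
  [0.005,0.0012,0,0,0,0],
  [0.0039,0.0009,0,0,0,0],
  [0,0,0,0,0,0],
  [0,0,0,0,0,0],
])

```text
time: 18.9
position: [0.5413, 0.1425, 0.2626]
tool_rot: [0.993, 0.118, -0.0, -0.0]
ft_force: [0.2, 0.6, -0.7]
grip_width: 0.0305
grip_force: 25.0
```

```bash
python3 p.py
```

```text
t 18.9 pos [541.31 142.51 262.56] yaw 13.54 u 559.58 lat(left+) 0.1 f along 0.32 lat 0.57 z -0.75 m [-0.02  0.03 -0.01] grip 0.030460099883310894 tz [-6.e-04 -0.e+00 -1.e+00]
```

Request:
step_arm([
  [0,0,0,0,0,0],
  [0,0,0,0,0,0],
  [0,0,0,0,0,0],
  [0,0,0,0,0,0],
  [0,0,0.02,0,0,0],
  [0,0,0.05,0,0,0],
  [0,0,0,0,0,0],
], jaw=0.087)

```text
time: 19.77
position: [0.5429, 0.1427, 0.3363]
tool_rot: [0.993, 0.118, 0.004, 0.0]
ft_force: [0.3, 0.7, -0.6]
grip_width: 0.0854
grip_force: 0.0
```

Request:
step_arm([
  [-0.0167,-0.0445,-0.01,0,0,-0.7],
  [-0.0167,-0.0445,-0.01,0,0,-0.7],
  [-0.0167,-0.0445,-0.01,0,0,-0.7],
  [-0.0167,-0.0445,-0.01,0,0,-0.6],
  [0,0,0,0,0,0],
  [0,0,0,0,0,0],
  [0,0,0,0,0,0],
])

```text
time: 20.65
position: [0.475, -0.0346, 0.2927]
tool_rot: [0.995, 0.095, 0.0, 0.0]
ft_force: [0.5, 0.4, 0.6]
grip_width: 0.0872
grip_force: 0.0
```

```bash
python3 part.py cap .042
```

```text
t 20.65 pos [475.05 -34.59 292.71] yaw 10.92 u 453.84 lat(left+) -156.66 f along 0.62 lat 0.29 z 0.62 m [-0.02 -0.03  0.01] grip 0.08719647074149262 tz [ 5.e-04  0.e+00 -1.e+00]
0.92 [282.1, 226.3, 48.5, 63.4] ((474.2415771484375, -35.34097671508789), (40.213233947753906, 34.88508605957031), 10.738228797912598) [0.04492973 0.05403422 0.05668568]
```

Request:
step_arm([
  [-0.0008,-0.0005,-0.025,0,0,0],
  [0,0,-0.025,0,0,0],
  [0,0,-0.025,0,0,0],
  [0,0,-0.011,0,0,0],
  [0,0,-0.0047,0,0,0],
  [0,0,0,0,0,0],
  [0,0,0,0,0,0],
])

```text
time: 21.62
position: [0.4742, -0.036, 0.2026]
tool_rot: [0.996, 0.094, 0.001, 0.0]
ft_force: [0.6, 1.4, 0.2]
grip_width: 0.0873
grip_force: 0.0
```

Request:
step_arm([
  [0,0,0,0,0,0],
  [0,0,0,0,0,0],
  [0,0,0,0,0,0],
  [0,0,0,0,0,0],
  [0,0,0,0,0,0],
  [0,0,0,0,0,0],
  [0,0,0,0,0,0],
], jaw=0.0, squeeze=35)

```text
time: 22.5
position: [0.4739, -0.036, 0.2019]
tool_rot: [0.996, 0.094, -0.0, -0.0]
ft_force: [-0.1, -0.2, -0.0]
grip_width: 0.0341
grip_force: 35.0
```

```bash
python3 p.py
```

```text
t 22.5 pos [473.92 -35.98 201.91] yaw 10.84 u 452.41 lat(left+) -157.75 f along -0.18 lat -0.14 z -0.02 m [-0.07  0.03 -0.02] grip 0.034101725950421144 tz [-1.e-04  0.e+00 -1.e+00]
```

Request:
step_arm([
  [0,0,0.0207,0,0,0],
  [0,0,0.04,0,0,0],
  [0.0031,0.0413,0,0,0,0.7],
  [0.0031,0.0413,0,0,0,0.7],
  [0.0031,0.0413,0,0,0,0.7],
  [0.0031,0.0413,0,0,0,0.6],
  [0,0,0,0,0,0],
  [0,0,0,0,0,0],
  [0,0,0,0,0,0],
  [0,0,0,0,0,0],
])

```text
time: 23.75
position: [0.4864, 0.1282, 0.2626]
tool_rot: [0.993, 0.117, -0.0, 0.0]
ft_force: [-0.0, -0.0, -0.9]
grip_width: 0.0341
grip_force: 35.0
```

```bash
python3 look.py w6; python3 rel.py w6.npy 190,230,250,297 .018
```

```text
t 23.75 pos [486.38 128.2  262.59] yaw 13.43 u 502.83 lat(left+) -1.0 f along -0.05 lat -0.01 z -0.91 m [ 0.03  0.04 -0.06] grip 0.0341423148475143 tz [-4.e-04 -1.e-04 -1.e+00]
spindle lat,z at u540, slopes [-9.0000e-02  1.0957e+02  1.9700e+01 -7.2730e+01] rms mm 1.99 1264 u [534.9 552.5]
part u [0.50525673 0.52298844]
part lat,z [-0.53 98.99] 4441
```

View pics/w6.png

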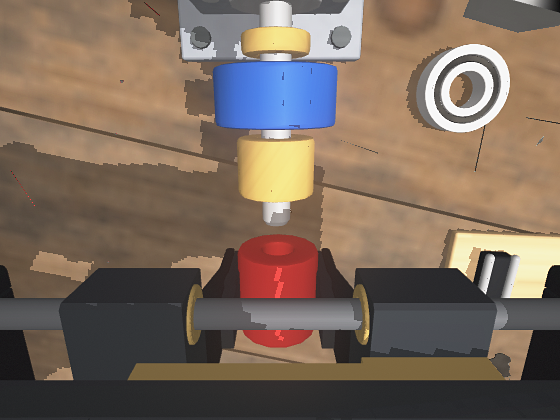

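The picture shows the wheel at (275,95) and the spacer at (277,165) threaded, with the cap mouth (278,248) facing the tip at (277,215). It needs a small shift left before insertion.

Request:
step_arm([
  [-0.0002,0.0008,-0.0002,0,0,0],
  [0.003,0.0007,0,0,0,0],
  [0.003,0.0007,0,0,0,0],
  [0.003,0.0007,0,0,0,0],
  [0.003,0.0007,0,0,0,0],
  [0.003,0.0007,0,0,0,0],
  [0.003,0.0007,0,0,0,0],
  [0,0,0,0,0,0],
  [0,0,0,0,0,0],
])

```text
time: 24.92
position: [0.5015, 0.1336, 0.2619]
tool_rot: [0.993, 0.118, -0.005, 0.0]
ft_force: [-5.9, -4.4, 2.3]
grip_width: 0.0338
grip_force: 35.0
```

```bash
python3 p.py
```

```text
t 24.925 pos [501.49 133.59 261.88] yaw 13.58 u 518.78 lat(left+) 0.71 f along -6.75 lat -2.93 z 2.33 m [-0.76  0.97 -0.1 ] grip 0.03381002292055221 tz [-0.0094 -0.0019 -1.    ]
```

Request:
step_arm([
  [-0.0018,-0.0012,0.0005,0,0,0],
  [0,0,0,0,0,0],
  [0,0,0,0,0,0],
])

```text
time: 25.3
position: [0.5025, 0.133, 0.2628]
tool_rot: [0.993, 0.118, 0.0, 0.0]
ft_force: [-1.2, -1.0, -2.4]
grip_width: 0.0342
grip_force: 35.0
```

```bash
python3 p.py
```

```text
t 25.3 pos [502.54 133.   262.82] yaw 13.54 u 519.66 lat(left+) -0.11 f along -1.4 lat -0.72 z -2.41 m [-0.25  0.24  0.  ] grip 0.0342470502318104 tz [ 1.e-04 -1.e-04 -1.e+00]
```

Request:
step_arm([
  [0,-0.0001,-0.0003,0,0,0],
  [0.002,0.0005,0,0,0,0],
  [0.002,0.0005,0,0,0,0],
  [0.002,0.0005,0,0,0,0],
  [0,0,0,0,0,0],
])

```text
time: 25.92
position: [0.5088, 0.1345, 0.2627]
tool_rot: [0.993, 0.118, 0.001, 0.0]
ft_force: [0.1, -1.1, -2.9]
grip_width: 0.0345
grip_force: 35.0
```

```bash
python3 p.py
```

```text
t 25.925 pos [508.76 134.46 262.7 ] yaw 13.54 u 526.06 lat(left+) -0.14 f along -0.16 lat -1.08 z -2.91 m [-0.13  0.01 -0.02] grip 0.034451331906415646 tz [ 1.2e-03  1.0e-04 -1.0e+00]
```

Request:
step_arm([
  [0,-0.0002,-0.0004,0,0,0],
  [0.002,0.0005,0,0,0,0],
  [0.002,0.0005,0,0,0,0],
  [0.002,0.0005,0,0,0,0],
  [0.002,0.0005,0,0,0,0],
  [0,0,0,0,0,0],
])

```text
time: 26.68
position: [0.5158, 0.1362, 0.2621]
tool_rot: [0.993, 0.118, -0.001, 0.0]
ft_force: [-3.9, -1.4, 1.0]
grip_width: 0.0341
grip_force: 35.0
```

```bash
python3 p.py
```

```text
t 26.675 pos [515.8  136.18 262.14] yaw 13.55 u 533.3 lat(left+) -0.12 f along -4.07 lat -0.42 z 0.99 m [-0.12  0.51 -0.02] grip 0.03405592121283111 tz [-1.9e-03 -2.0e-04 -1.0e+00]
```

Request:
step_arm([
  [0,0,0.0002,0,0,0],
  [0.0015,0.0004,0,0,0,0],
  [0.0015,0.0004,0,0,0,0],
  [0.0015,0.0004,0,0,0,0],
  [0,0,0,0,0,0],
])

```text
time: 27.3
position: [0.5191, 0.137, 0.2621]
tool_rot: [0.993, 0.118, -0.003, 0.0]
ft_force: [-7.2, -3.7, 3.3]
grip_width: 0.0339
grip_force: 35.0
```

```bash
python3 p.py
```

```text
t 27.3 pos [519.15 137.01 262.13] yaw 13.56 u 536.75 lat(left+) -0.09 f along -7.89 lat -1.96 z 3.27 m [-0.52  1.01 -0.09] grip 0.03385775685840864 tz [-0.0063 -0.0013 -1.    ]
```

Request:
step_arm([
  [0,-0.0001,0.0004,0,0,0],
  [0.0015,0.0004,0,0,0,0],
  [0.0015,0.0004,0,0,0,0],
  [0,0,0,0,0,0],
])

```text
time: 27.8
position: [0.522, 0.1377, 0.2623]
tool_rot: [0.993, 0.118, -0.003, 0.0]
ft_force: [-6.4, -3.8, 0.6]
grip_width: 0.0341
grip_force: 35.0
```

```bash
python3 p.py
```

```text
t 27.8 pos [522.04 137.71 262.26] yaw 13.56 u 539.73 lat(left+) -0.08 f along -7.13 lat -2.17 z 0.61 m [-0.56  0.98 -0.04] grip 0.03410001719442674 tz [-0.0067 -0.0013 -1.    ]
```

Collar is sliding at about 7 N. I'll continue in small steps.

Request:
step_arm([
  [0,-0.0002,0.0001,0,0,0],
  [0.0015,0.0004,0,0,0,0],
  [0.0015,0.0004,0,0,0,0],
  [0,0,0,0,0,0],
])

```text
time: 28.3
position: [0.5253, 0.1384, 0.2623]
tool_rot: [0.993, 0.118, -0.003, 0.0]
ft_force: [-7.0, -3.0, -0.3]
grip_width: 0.0342
grip_force: 35.0
```

```bash
python3 p.py
```

```text
t 28.3 pos [525.28 138.44 262.34] yaw 13.55 u 543.05 lat(left+) -0.13 f along -7.51 lat -1.3 z -0.25 m [-0.38  0.87 -0.04] grip 0.03423333591927723 tz [-5.8e-03 -9.0e-04 -1.0e+00]
```

Request:
step_arm([
  [0.001,0.0002,0,0,0,0],
  [0.001,0.0002,0,0,0,0],
  [0,0,0,0,0,0],
])

```text
time: 28.68
position: [0.5272, 0.1389, 0.2623]
tool_rot: [0.993, 0.118, -0.003, 0.0]
ft_force: [-6.4, -2.5, 0.3]
grip_width: 0.0342
grip_force: 35.0
```

```bash
python3 p.py
```

```text
t 28.675 pos [527.24 138.87 262.31] yaw 13.55 u 545.06 lat(left+) -0.16 f along -6.79 lat -0.9 z 0.31 m [-0.38  0.87 -0.03] grip 0.03419848896271937 tz [-6.e-03 -9.e-04 -1.e+00]
```

Request:
step_arm([
  [0.001,0.0002,0,0,0,0],
  [0.001,0.0002,0,0,0,0],
  [0,0,0,0,0,0],
])

```text
time: 29.05
position: [0.5283, 0.1391, 0.2622]
tool_rot: [0.993, 0.118, -0.005, 0.0]
ft_force: [-9.2, -3.5, 3.2]
grip_width: 0.034
grip_force: 35.0
```

```bash
python3 look.py w7; python3 -c "
import cv2
a=cv2.imread('pics/w7.png')[0:360,150:420];cv2.imwrite('pics/w7c.png',cv2.resize(a,None,fx=1.6,fy=1.6))"
```

```text
t 29.05 pos [528.31 139.12 262.23] yaw 13.57 u 546.15 lat(left+) -0.17 f along -9.74 lat -1.27 z 3.23 m [-0.53  1.25 -0.05] grip 0.03397574140544913 tz [-0.0092 -0.0014 -1.    ]
```

View pics/w7c.png

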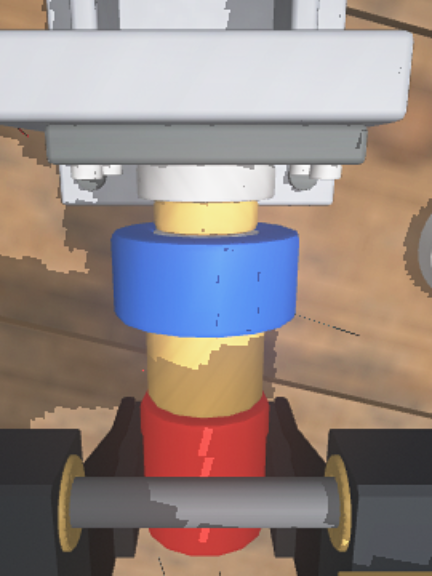

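The crop shows flange, collar, wheel, spacer and cap touching, with no visible gaps. The force is rising, so the stack has reached the shoulder, and I'll seat it at about 15 N.

Request:
step_arm([
  [0.0008,0.0002,0.0003,0,0,0],
  [0,0,0,0,0,0],
  [0,0,0,0,0,0],
])

```text
time: 29.48
position: [0.5286, 0.1392, 0.2623]
tool_rot: [0.993, 0.118, -0.006, 0.0]
ft_force: [-9.7, -4.4, 2.0]
grip_width: 0.0342
grip_force: 35.0
```

```bash
python3 p.py
```

```text
t 29.475 pos [528.61 139.2  262.27] yaw 13.57 u 546.46 lat(left+) -0.16 f along -10.44 lat -1.99 z 2.0 m [-0.61  1.3  -0.05] grip 0.03416844622058475 tz [-0.0109 -0.0017 -0.9999]
```

Request:
step_arm([
  [0.001,0.0002,0.0001,0,0,0],
  [0.0005,0.0001,0,0,0,0],
  [0,0,0,0,0,0],
])

```text
time: 29.85
position: [0.5292, 0.1393, 0.2622]
tool_rot: [0.993, 0.118, -0.007, 0.0]
ft_force: [-11.0, -5.1, 3.3]
grip_width: 0.0342
grip_force: 35.0
```

```bash
python3 p.py
```

```text
t 29.85 pos [529.19 139.32 262.22] yaw 13.58 u 547.05 lat(left+) -0.19 f along -11.89 lat -2.41 z 3.34 m [-0.78  1.67 -0.09] grip 0.03419822222995132 tz [-0.0142 -0.0024 -0.9999]
```

Request:
step_arm([
  [0,0,0,0.1,-0.4,0],
  [0,0,0,0.1,-0.4,0],
  [0,0,0,0,0,0],
  [0,0,0,0,0,0],
])

```text
time: 30.35
position: [0.5278, 0.139, 0.262]
tool_rot: [0.993, 0.118, -0.003, -0.0]
ft_force: [-15.6, -7.4, 6.0]
grip_width: 0.034
grip_force: 35.0
```

```bash
python3 p.py
```

```text
t 30.35 pos [527.76 138.98 262.04] yaw 13.61 u 545.59 lat(left+) -0.18 f along -16.86 lat -3.58 z 6.01 m [-1.15  2.26 -0.13] grip 0.033958705811076316 tz [-5.1e-03  1.0e-04 -1.0e+00]
```

Request:
step_arm([
  [0,0,0,-0.1,0.4,0],
  [-0.001,-0.0002,0,-0.1,0.4,0],
  [-0.001,-0.0002,0,0,0,0],
  [-0.001,-0.0002,0,0,0,0],
  [0,0,0,0,0,0],
])

```text
time: 30.98
position: [0.528, 0.1391, 0.2624]
tool_rot: [0.993, 0.118, -0.004, 0.0]
ft_force: [-6.9, -2.7, -0.0]
grip_width: 0.0343
grip_force: 35.0
```

```bash
python3 p.py
```

```text
t 30.975 pos [528.04 139.08 262.42] yaw 13.56 u 545.88 lat(left+) -0.15 f along -7.34 lat -0.98 z -0.03 m [-0.46  1.04 -0.  ] grip 0.03427913591908684 tz [-0.0076 -0.0011 -1.    ]
```

Request:
step_arm([
  [-0.001,-0.0002,0,0,0,0],
  [-0.001,-0.0002,0,0,0,0],
  [-0.0013,-0.0003,0,0,0,0],
  [0,0,0,0,0,0],
  [0,0,0,0,0,0],
])

```text
time: 31.6
position: [0.5268, 0.1387, 0.2629]
tool_rot: [0.993, 0.118, -0.0, -0.0]
ft_force: [-1.4, -1.0, -7.9]
grip_width: 0.0342
grip_force: 35.0
```

```bash
python3 p.py
```

```text
t 31.6 pos [526.83 138.74 262.94] yaw 13.53 u 544.63 lat(left+) -0.2 f along -1.59 lat -0.69 z -7.91 m [-0.17  0.4   0.03] grip 0.03419638486599141 tz [-5.e-04  0.e+00 -1.e+00]
```

Request:
step_arm([
  [0,0,-0.0006,0,0,0],
  [0,0,0,0,0,0],
])

```text
time: 31.85
position: [0.5268, 0.1387, 0.2628]
tool_rot: [0.993, 0.118, -0.0, -0.0]
ft_force: [-2.5, -1.2, -5.5]
grip_width: 0.0339
grip_force: 35.0
```

Request:
step_arm([
  [0,0,0,0,0,0],
  [0,0,0,0,0,0],
  [0,0,0,0,0,0],
  [0,0,0,0,0,0],
  [0,0,0.02,0,0,0],
  [0,0,0.05,0,0,0],
  [0.02,0,0.03,0,0,0],
  [0,0,0,0,0,0],
  [0,0,0,0,0,0],
], jaw=0.087)

```text
time: 32.98
position: [0.5459, 0.1387, 0.3619]
tool_rot: [0.993, 0.118, -0.001, -0.0]
ft_force: [-0.1, 0.8, -0.6]
grip_width: 0.0868
grip_force: 0.0
```

```bash
python3 look.py w8; python3 -c "
import cv2
a=cv2.imread('pics/w8.png')[30:330,150:420];cv2.imwrite('pics/w8c.png',cv2.resize(a,None,fx=2,fy=2,interpolation=2))"
```

```text
t 32.975 pos [545.92 138.67 361.86] yaw 13.53 u 563.17 lat(left+) -4.72 f along 0.1 lat 0.82 z -0.63 m [0.01 0.01 0.01] grip 0.08678180420791437 tz [-2.5e-03 -1.0e-04 -1.0e+00]
```

View pics/w8c.png

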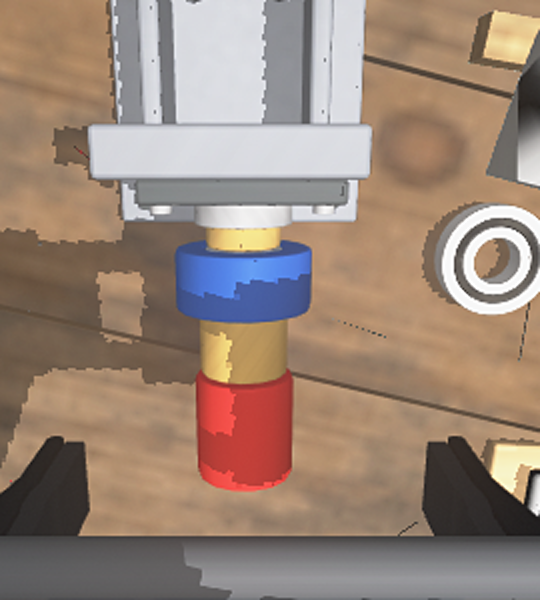

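The crop shows the full stack on the spindle after release: collar (243,238), wheel (243,280), spacer (243,350) and cap (245,430), with no visible gaps. I'll check the lengths before handing in.

Run:
```python
from h import *
W=np.load('w8.npy');d=np.array([.9724,.2333]);n=np.array([-.2333,.9724])
q=W[...,:2]-[.55,.1445];u=q@d+.5685;l=q@n;z=W[...,2]
m=(abs(l)<.004)&(z>.098)&(u>.51)&(u<.66)
for a in np.arange(.518,.63,.002):
    k=m&(u>=a)&(u<a+.002); print(round(a*1000),k.sum(),np.round(1000*np.median(z[k]),1) if k.any() else '',end=' | ')
k=m&(z>.11);print('\nrear end u',np.sort(u[k])[:5],'cap/spacer/wheel edges')
for zr in ((.1135,.1152),(.1165,.119),(.121,.125)):
    k=m&(z>zr[0])&(z<zr[1]);print(zr,np.percentile(u[k],[1,99]) if k.any() else None)
```

```text
518 0  | 520 0  | 522 0  | 524 8 115.7 | 526 23 116.2 | 528 31 116.2 | 530 30 116.3 | 532 28 116.1 | 534 28 116.3 | 536 34 116.1 | 538 32 116.0 | 540 28 116.1 | 542 33 116.5 | 544 32 116.3 | 546 32 116.2 | 548 28 116.1 | 550 32 116.2 | 552 32 116.5 | 554 35 116.2 | 556 29 116.5 | 558 33 116.4 | 560 34 116.6 | 562 39 116.1 | 564 41 113.7 | 566 33 113.3 | 568 35 113.4 | 570 30 113.6 | 572 34 113.7 | 574 35 113.6 | 576 32 113.7 | 578 34 113.5 | 580 31 114.0 | 582 36 113.9 | 584 42 113.7 | 586 617 278.6 | 588 1525 287.4 | 590 209 266.9 | 592 280 267.0 | 594 464 265.5 | 596 169 263.7 | 598 39 121.8 | 600 40 121.6 | 602 39 121.5 | 604 39 121.5 | 606 38 121.8 | 608 48 121.7 | 610 63 113.8 | 612 35 111.8 | 614 36 111.8 | 616 35 111.5 | 618 36 115.3 | 620 40 116.0 | 622 39 115.8 | 624 39 115.8 | 626 38 121.8 | 628 40 122.1 | 
rear end u [0.52542324 0.52571106 0.52572573 0.52578024 0.5258168 ] cap/spacer/wheel edges
(0.1135, 0.1152) [0.52867328 0.62500192]
(0.1165, 0.119) [0.52703905 0.62569454]
(0.121, 0.125) [0.58967799 0.63391613]
```

```bash
python3 -c "
from rig import hand_in
print(hand_in())"
```

```text
the job is handed in; nothing more can be done
None
```

The wheel, spacer and cap are threaded in order and seated home on the shoulder with a push of about 17 N along the spindle. The gripper is clear, the depth image shows no gaps, and the job is handed in.

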